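# Tare the scale with the empty dish

## Task

Get the scale ready for weighing the brass adapter: set the empty steel dish down gently, upright, in the middle of the scale's round pan and let go of it, and after that push the red button on the steel switch box fully down to tare the scale, and let it spring back up. Leave the brass adapter where it is, in the other dish.

Things in the scene. Friction and masses are not known exactly. Their poses are not given: they have to be found in the camera images.
- dish: The empty steel weighing dish: a round, straight-walled open cup, 58 mm outside diameter, 36 mm high, wall and floor 3 mm thick, about 90 g, loose on the desk (z = 0). Origin at the centre of its underside, z up when upright. An identical second dish, which is not the one wanted, holds the brass adapter.
- adapter: The brass spider adapter, a flat three-armed piece about 41 mm across and 6 mm thick, lying loose in the second steel dish (same size and look as the empty one, standing on the desk 100 mm or more nearer to or farther from the robot, along x). Origin at the centre of its underside, 3 mm above the desk. To be left alone.
- pan (a point): Centre of the upper face of the scale's flat round aluminium pan, 120 mm in diameter, 50 mm above the desk; rigid, it does not sink. The scale is a fixed grey box 190 x 170 mm, 40 mm high, under the pan, with a display on its side nearest the robot. The point's x axis points from the display across the pan, z up.
- tare_top (a point): Centre of the top face of the red round push button, 34 mm in diameter, which tares the scale. It stands on a fixed squat steel switch box, 100 x 85 mm and 40 mm high, beside the scale. It moves straight down 6 mm against a spring (about 5 N when fully down), this point sinking with it, and springs back when released.
Things that resemble listed ones, but are neither listed nor needed, are in the scene too. What is shaped like the dish but orange is not meant.

How it is judged:
By the outcome, as a careful person would: the job done as asked, in the order asked, and still so for the second after the job is handed in, with the robot touching nothing.
It also fails if it takes over 50 s, if anything falls off the work surface, if the arm or the gripper's body presses on something with over 40 N, if the wrist force passes 120 N, or if a joint passes its speed limit or range.

## Robot

A 7-joint arm with a two-finger parallel gripper is mounted at the origin on the work surface. World frame = base frame: x ahead of the robot, y to its left, z up, the work surface at z = 0. Lengths are in m, angles in degrees, forces in N, time in s.
With the tool pointing down it reaches from about 0.425 to 0.875 m from the base axis. Payload 4.7 kg.
Tool frame: the origin (TCP) lies at the very end of the fingers, on their centre line; the grasp point (between the pads) lies 19 mm behind it; z points along the fingers, y is the direction in which the jaws open and shut (so a half turn about z gives the same grasp; the last joint's range is limited). The gripper opens to 87 mm and grips with 3 to 60 N. Pads are 19 mm wide; open, the fingers measure 117 mm over their backs; the gripper's body (75 mm by 190 mm) begins 51 mm behind the grasp point.
Start: joints at [-65.884, 18.392, -4.016, 83.108, 1.295, 78.541, -3.26], TCP at [0.257, 0.597, 0.223] pointing down, gripper open.
Joint ranges: [-163.93, 163.93], [-17.29, 119.83], [-79.2, 71.16], [3.27, 140.29], [-89.18, 269.18], [5.43, 117.66], [-154.24, 154.24]. Speed limits (degrees/s): [147.25, 147.25, 180, 180, 180, 180, 180].

## Interface

Orientations are given as [roll, pitch, yaw] about the fixed x, y, z axes, in that order (R = Rz(yaw) Ry(pitch) Rx(roll)).
In Python, from cell import env gives the robot as it stands.
- The arm moves only by the tool servo_tool, never from a script. Its argument "increments" is a list that holds one entry, the list of rows, each a list of 7 numbers: the shift along the tool's x, y, z in m, then the turn, a rotation vector about the tool's x, y, z in degrees, then the opening, from -1 (shut) to 1 (fully open). In form: [[[dx, dy, dz, rx, ry, rz, fingers], ...]]. A call has 1 to 20 rows; each row is the pose to reach, as a shift and turn from the pose commanded when the call began, along the tool's axes at that moment; what a row does not reach only later rows make up. A row lasts 1/10 s, in which the tool goes at most 50 mm and 8.59 degrees, less where a joint would pass 70% of its speed; a pose out of reach is approached as far as the arm can. A call with a gripper value outside its range is refused whole. The fingers move at their own pace and stop on an object; "squeeze" is the grip in N (left out, the last holds). Time passes only in rows, so rows that repeat a pose let the fingers close. It gives the time, the measured TCP pose, the force and the opening at its end, in the units of the state.
- env.get_obs(): the state, without advancing time (a new reading comes with each control period).
- env.read_camera(name): name is "scene" or "top" or "wrist"; returns a dict with "frame" (400x640x3 uint8, blue, green, red), "intrinsics" (3x3 intrinsics, pixels), "D" ([k1, k2, p1, p2, k3] as OpenCV has them; the pictures are not rectified), "rvec" (rotation vector, rad) and "tvec" (3), from world to camera coordinates, as OpenCV has them. Camera axes: x right, y down, z forward; pixel columns grow to the right and rows downward; lengths in m; the calibration is good to about 2 mm. A picture is of the moment at which its call begins. There is no depth.
- env.sign_off(): hands the job in, once; it reports no verdict.
The state is a dict: "time_s": time; "qpos": joint angles; "joint_velocities": joint speeds; "effort": joint torques, N m; "tool_pos": TCP position; "tool_rot": TCP orientation; "force": force on the tool from outside, world axes, zero at the start; "wrist_torque": the same for the moment, N m; "grip_width": finger opening in m.
Only numpy, scipy, OpenCV 4.12 (cv2) and the standard library are available. Lean on these libraries where they do the work, as an engineer would, in place of code of your own. Each camera call takes 0.05 s, during which the arm holds its last target.

## Working session

There is one attempt and no reset: what is moved stays moved. The work goes in short steps, Python scripts to look and compute and a tool call to move; the robot and the scene stay as the last step left them, time stands still between calls to the robot, and variables do not carry over. Pictures are saved under pics/ and viewed, and the job is handed in when it is done.

Besides the shell and the picture viewer there is one more tool, called after "Call:" as name(argument=value, ...), one argument or row to a line, values as JSON. servo_tool: Moves the arm, as the interface text tells. Its arguments: {"type":"object","properties":{"increments":{"type":"array","items":{"type":"array","items":{"type":"array","items":{"type":"number"}}}},"squeeze":{"type":"number"}},"required":["increments"]}

```bash
mkdir -p pics; ls
cat > h.py <<'E'
import cv2,numpy as np
from cell import env
from scipy.spatial.transform import Rotation as R
def shot(n,fn):
    c=env.read_camera(n); cv2.imwrite('pics/'+fn+'.png',c['frame']); np.savez('pics/'+fn+'.npz',**{k:np.array(c[k]) for k in('frame','intrinsics','D','rvec','tvec')}); return c
def ray(c,uv):
    K=np.array(c['intrinsics'],float);D=np.array(c['D'],float)
    p=cv2.undistortPoints(np.array([[uv]],float),K,D)[0,0]
    Rm=cv2.Rodrigues(np.array(c['rvec'],float))[0];t=np.array(c['tvec'],float).ravel()
    return -Rm.T@t, Rm.T@np.array([p[0],p[1],1.])
def at(c,uv,z):
    o,d=ray(c,uv); return o+d*(z-o[2])/d[2]
def proj(c,P):
    return cv2.projectPoints(np.array(P,float).reshape(-1,3),np.array(c['rvec'],float),np.array(c['tvec'],float),np.array(c['intrinsics'],float),np.array(c['D'],float))[0].reshape(-1,2)
E
python3 - <<'E'
from h import *
for n in('scene','top','wrist'):
    c=shot(n,n+'0'); print(n,ray(c,(320,200)))
o=env.get_obs();print(o)
E
```

```text
pics
scene (array([0.80682756, 0.39845384, 0.82895153]), array([-0.30547733, -0.40390573, -0.86229994]))
top (array([0.46875568, 0.03142265, 1.18361626]), array([ 0.04376796, -0.01981254, -0.99890924]))
wrist (array([0.1931995 , 0.62418466, 0.38363693]), array([ 0.23357552, -0.10255437, -0.96691739]))
{'time_s': 0.15, 'qpos': array([-65.88263527,  18.43009349,  -4.01570814,  83.15811991,
         1.29651501,  78.54260626,  -3.25914921]), 'joint_velocities': array([-0.08480533, -0.15788944,  0.03627563, -0.28969522,  0.08903385,
        0.09111368,  0.0694863 ]), 'effort': array([-4.44330799e-04, -4.91798615e+01, -4.05051615e-01, -3.12875032e+01,
       -6.40643598e-02,  4.05004097e-02,  1.01916132e-04]), 'tool_pos': array([0.25708696, 0.59653675, 0.22171022]), 'tool_rot': array([-1.79914484e+02,  6.54002551e-03,  1.56693338e+02]), 'force': array([-0.07929546, -0.66411463, -0.26366231]), 'wrist_torque': array([ 0.02936648, -0.03483051, -0.01098228]), 'grip_width': 0.08686669109373674}
```

```bash
echo
```

```text
(no output)
```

View pics/scene0.png

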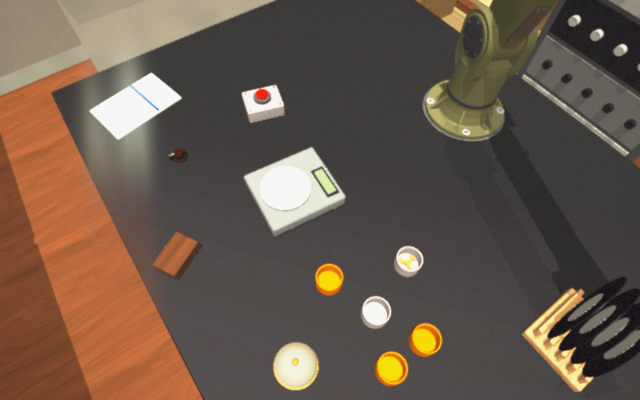

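View pics/top0.png

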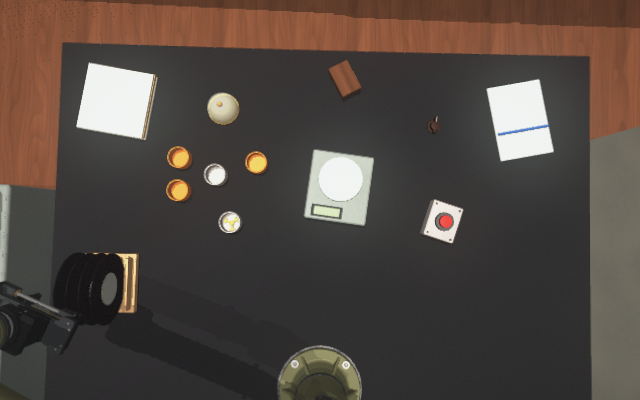

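View pics/wrist0.png

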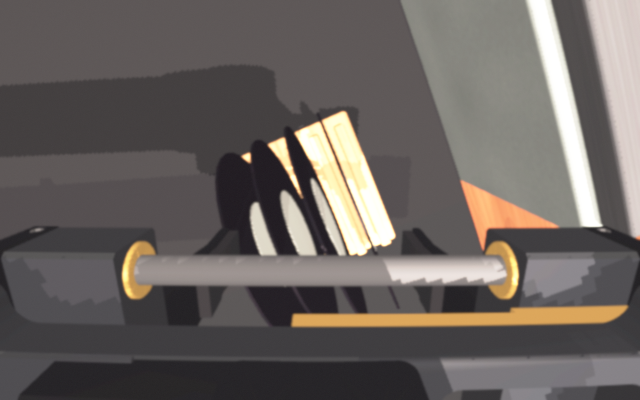

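The scene shows two steel dishes. In the top view one is at (215,175) (scene 376,312) and looks empty; the other is at (230,222) (scene 408,261) and holds something yellow. Three similar cups are orange. The scale pan is at top (341,179) and the red button at (446,221). The empty one should be the dish wanted, so I'll confirm it in enlarged crops and measure.

Run:
```python
from h import *
def ld(f): return dict(np.load('pics/'+f+'.npz'))
t=ld('top0');s=ld('scene0')
a=cv2.resize(t['frame'][130:250,150:290],None,fx=2.8,fy=2.8,interpolation=cv2.INTER_CUBIC)
b=cv2.resize(s['frame'][230:350,330:470],None,fx=2.8,fy=2.8,interpolation=cv2.INTER_CUBIC)
cv2.imwrite('pics/crop1.png',np.hstack([a,b]))
a=cv2.resize(t['frame'][140:250,295:475],None,fx=4,fy=4,interpolation=cv2.INTER_CUBIC)
cv2.imwrite('pics/crop2.png',a)
for n,uvt,uvs,z in(('dish rim',(215,175),(376,306),.036),('other',(230,222),(408,255),.036),('pan',(341,179),(285.5,188),.05),('btn',(446,221),(262,97),.055),('or',(256.5,162),(329,274),.036),('ball',(223,108),(296,366),.03)):
    o1,d1=ray(t,uvt);o2,d2=ray(s,uvs)
    A=np.c_[d1,-d2];k=np.linalg.lstsq(A,o2-o1,rcond=None)[0]
    p,q=o1+k[0]*d1,o2+k[1]*d2
    print(n,at(t,uvt,z).round(4),at(s,uvs,z).round(4),'tri',((p+q)/2).round(4),np.linalg.norm(p-q).round(4))
```

```text
dish rim [0.5805 0.2971 0.036 ] [0.578  0.2946 0.036 ] tri [0.5799 0.2955 0.0427] 0.0001
other [0.4533 0.2522 0.036 ] [0.4503 0.2493 0.036 ] tri [0.4534 0.2507 0.0433] 0.0002
pan [ 0.5767 -0.0466  0.05  ] [ 0.5778 -0.0391  0.05  ] tri [ 0.5762 -0.0462  0.0397] 0.0038
btn [ 0.4698 -0.3307  0.055 ] [ 0.4731 -0.316   0.055 ] tri [ 0.4675 -0.3346  0.0373] 0.0058
or [0.6191 0.1851 0.036 ] [0.6156 0.1848 0.036 ] tri [0.6176 0.1852 0.0407] 0.0024
ball [0.7674 0.2825 0.03  ] [0.7732 0.2945 0.03  ] tri [0.7733 0.2897 0.0019] 0.0034
```

View pics/crop1.png

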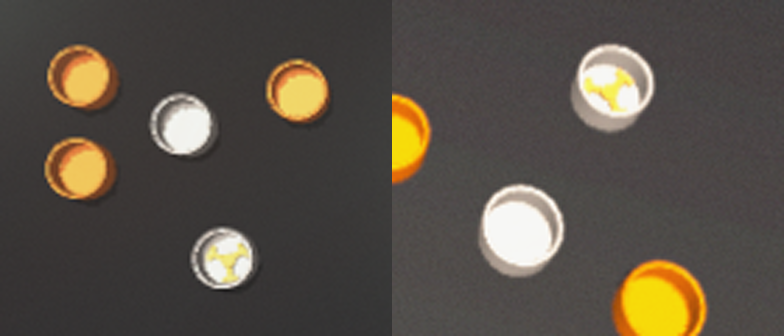

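View pics/crop2.png

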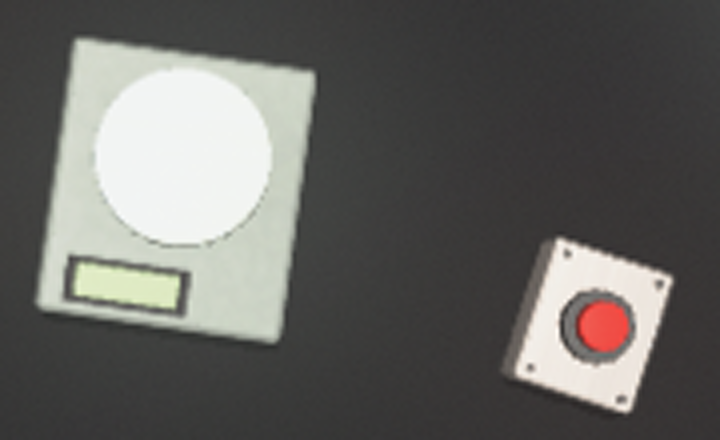

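Top (215,175) / scene (376,306) is the empty steel dish, with no brass in it, at x≈0.58. The one with the brass adapter, at (230,222), is 127 mm nearer the robot, which matches the description. Next I'll refine the positions with segmentation.

Run:
```python
from h import *
def ld(f): return dict(np.load('pics/'+f+'.npz'))
t=ld('top0');s=ld('scene0')
def fit(m,near):
    n,l,st,ce=cv2.connectedComponentsWithStats(m.astype(np.uint8))
    i=l[int(near[1]),int(near[0])]
    c=max(cv2.findContours((l==i).astype(np.uint8),cv2.RETR_EXTERNAL,cv2.CHAIN_APPROX_NONE)[0],key=len)
    return cv2.fitEllipse(c),st[i]
def tri(a,b):
    o1,d1=ray(t,a);o2,d2=ray(s,b);k=np.linalg.lstsq(np.c_[d1,-d2],o2-o1,rcond=None)[0]
    p,q=o1+k[0]*d1,o2+k[1]*d2;return ((p+q)/2).round(4),np.linalg.norm(p-q).round(4)
for nm,a,b,f,z in(('btn',(446,221),(262,97),lambda im:(im[...,2]>im[...,1]*1.7+30)&(im[...,2]>120),.06),
              ('pan',(341,179),(285.5,188),lambda im:im.min(2)>222,.05)):
    r=[]
    for c,uv in((t,a),(s,b)):
        e,st=fit(f(c['frame'].astype(int)),uv);r.append(e[0]);print(nm,np.round(e[0],1),np.round(e[1],1),st,at(c,e[0],z).round(4))
    print(tri(*r))
# circle overlays
def ov(c,circles,box,fx):
    x0,y0,x1,y1=box;im=cv2.resize(c['frame'][y0:y1,x0:x1],None,fx=fx,fy=fx,interpolation=cv2.INTER_CUBIC)
    th=np.linspace(0,2*np.pi,90)
    for (x,y,z,r),col in circles:
        p=proj(c,np.c_[x+r*np.cos(th),y+r*np.sin(th),0*th+z]);p=((p-[x0,y0]+.5)*fx-.5)
        cv2.polylines(im,[np.round(p).astype(int)],True,col,1)
    return im
C=[((.5795,.296,.036,.029),(0,255,0)),((.5795,.296,0,.029),(255,0,255)),((.577,-.044,.05,.06),(0,0,255)),((.472,-.328,.058,.017),(255,0,0))]
cv2.imwrite('pics/ov1.png',np.vstack([np.hstack([ov(t,C,(190,150,240,200),7),ov(s,C,(350,285,400,335),7)]),]))
cv2.imwrite('pics/ov2.png',np.hstack([ov(t,C,(295,140,475,250),2.2),ov(s,C,(235,80,350,235),2.5)[:242]]))
```

```text
btn [445.3 221.1] [11.5 12.2] [439 215  13  13 126] [ 0.4694 -0.3272  0.06  ]
btn [261.4  93.9] [ 9.8 12.1] [255  89  13  11 107] [ 0.4705 -0.3222  0.06  ]
(array([ 0.4686, -0.3285,  0.054 ]), np.float64(0.0019))
pan [340.2 178.5] [42.8 43.2] [ 319  157   44   44 1510] [ 0.5779 -0.0445  0.05  ]
pan [284.4 187. ] [43.  53.1] [ 255  165   57   45 1836] [ 0.5784 -0.0427  0.05  ]
(array([ 0.5779, -0.0445,  0.0473]), np.float64(0.0007))
```

View pics/ov1.png

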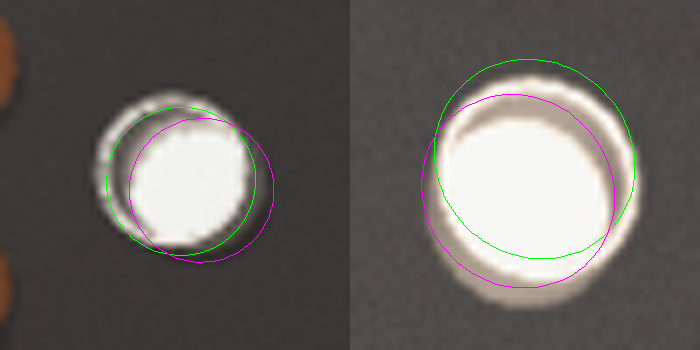

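View pics/ov2.png

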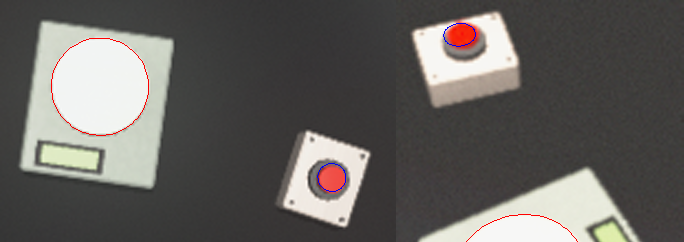

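The pan overlay fits at (0.578, -0.044). The dish overlay is off by a few mm, so I'll fit the dish properly.

```bash
cat >> h.py <<'E'
def ld(f): return dict(np.load('pics/'+f+'.npz'))
def ov(c,circles,box,fx):
    x0,y0,x1,y1=box;im=cv2.resize(c['frame'][y0:y1,x0:x1],None,fx=fx,fy=fx,interpolation=cv2.INTER_CUBIC)
    th=np.linspace(0,2*np.pi,90)
    for (x,y,z,r),col in circles:
        p=proj(c,np.c_[x+r*np.cos(th),y+r*np.sin(th),0*th+z]);p=((p-[x0,y0]+.5)*fx-.5)
        cv2.polylines(im,[np.round(p).astype(int)],True,col,1)
    return im
E
python3 - <<'E'
from h import *
t=ld('top0');s=ld('scene0')
print(at(t,(190+172/7,150+170/7),.036),at(s,(350+538/7,285+176/7),.036))
for x,y in((.5835,.300),):
    C=[((x,y,.036,.029),(0,255,0)),((x,y,0,.029),(255,0,255)),((x,y,.003,.026),(0,0,255)),]
    cv2.imwrite('pics/ov3.png',np.hstack([ov(t,C,(190,150,240,200),7),ov(s,C,(350,285,400,335),7)]))
E
```

```text
[0.58247122 0.29834437 0.036     ] [0.49947086 0.36117088 0.036     ]
```

View pics/ov3.png

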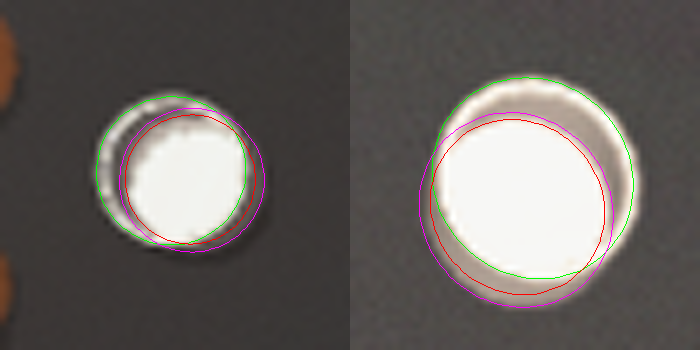

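```bash
cat >> h.py <<'E'
def delta(pos,yaw,cmd=None,cmdrpy=None):
    o=env.get_obs(); p=np.array(o['tool_pos'] if cmd is None else cmd); r=R.from_euler('xyz',o['tool_rot'] if cmdrpy is None else cmdrpy,degrees=True)
    tr=R.from_euler('xyz',[180,0,yaw],degrees=True)
    return (r.inv().apply(np.array(pos)-p)).round(4),(r.inv()*tr).as_rotvec(degrees=True).round(2)
E
python3 - <<'E'
from h import *
print(delta((.5835,.300,.223),117.2,(.257,.597,.223)))
print(delta((.5835,.300,.14),117.2,(.257,.597,.223)))
E
```

```text
(array([-4.174e-01, -1.436e-01,  3.000e-04]), array([-0.08,  0.04, 39.49]))
(array([-0.4174, -0.1435,  0.0833]), array([-0.08,  0.04, 39.49]))
```

Call:
servo_tool(
  increments=[
    [[-0.02,-0.007,0,0,0,2,1],[-0.06,-0.021,0,0,0,6,1],[-0.1,-0.035,0,0,0,10,1],[-0.14,-0.049,0,0,0,14,1],[-0.18,-0.063,0,0,0,18,1],[-0.22,-0.077,0,0,0,22,1],[-0.26,-0.091,0,0,0,26,1],[-0.3,-0.104,0,0,0,30,1],[-0.34,-0.118,0.02,0,0,34,1],[-0.38,-0.131,0.04,0,0,37,1],[-0.405,-0.14,0.06,0,0,39,1],[-0.4174,-0.1435,0.075,0,0,39.5,1],[-0.4174,-0.1435,0.083,0,0,39.5,1],[-0.4174,-0.1435,0.083,0,0,39.5,1]],
  ],
  squeeze=12,
)

```text
time_s: 1.55
tool_pos: [0.5821, 0.3008, 0.1382]
tool_rot: [-179.8, -0.1, 117.3]
force: [-0.0, 0.2, -0.7]
grip_width: 0.0871
```

Run:
```python
from h import *
c=shot('wrist','w1')
o=env.get_obs();print(o['time_s'],o['tool_pos'],o['tool_rot'],o['qpos'].round(1),o['force'])
x,y=.5835,.300
C=[((x,y,.036,.029),(0,255,0)),((x,y,0,.029),(255,0,255))]
cv2.imwrite('pics/w1o.png',ov(c,C,(0,0,640,400),1.25))
```

```text
1.6 [0.58221243 0.30200185 0.13942519] [-1.79951667e+02 -9.04711019e-02  1.17354582e+02] [-40.1  22.   13.4  88.7  -5.4  70.    1.5] [-0.04371485  0.2010667   0.86091668]
```

View pics/w1o.png

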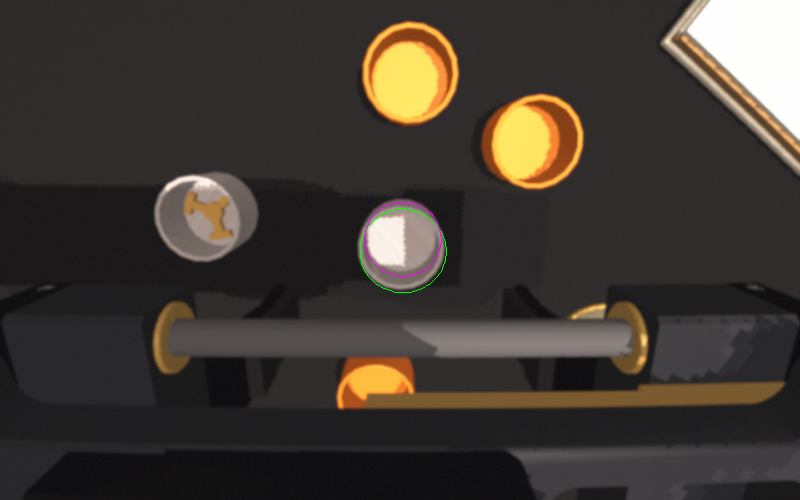

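The wrist picture (800 px wide) shows the empty dish at (402,248), matching the projected rim to about 1 px and centred between the fingers. Now I'll descend and grip.

Call:
servo_tool(
  increments=[
    [[0,0,0.02,0,0,0,1],[0,0,0.05,0,0,0,1],[0,0,0.08,0,0,0,1],[0,0,0.105,0,0,0,1],[0,0,0.12,0,0,0,1],[0,0,0.129,0,0,0,1],[0,0,0.129,0,0,0,1],[0,0,0.129,0,0,0,0.5],[0,0,0.129,0,0,0,0],[0,0,0.129,0,0,0,-0.3],[0,0,0.129,0,0,0,-1],[0,0,0.129,0,0,0,-1],[0,0,0.129,0,0,0,-1],[0,0,0.129,0,0,0,-1]],
  ],
  squeeze=12,
)

```text
time_s: 3.0
tool_pos: [0.5839, 0.3001, 0.0111]
tool_rot: [180.0, -0.0, 117.2]
force: [-0.2, -1.0, 4.2]
grip_width: 0.0567
```

Call:
servo_tool(
  increments=[
    [[0,0,-0.01,0,0,0,-1],[0,0,-0.04,0,0,0,-1],[0,0,-0.08,0,0,0,-1],[0,0,-0.11,0,0,0,-1],[0,0,-0.13,0,0,0,-1],[0,0,-0.13,0,0,0,-1]],
  ],
)

```text
time_s: 3.6
tool_pos: [0.586, 0.301, 0.1448]
tool_rot: [179.6, -0.0, 117.2]
force: [0.6, 1.1, -0.9]
grip_width: 0.0569
```

Run:
```python
from h import *
c=shot('wrist','w2'); s=shot('scene','s2'); t=shot('top','t2')
o=env.get_obs();print(o['time_s'],o['tool_pos'],o['tool_rot'],o['force'],o['grip_width'])
p=o['tool_pos']
C=[((.5837,.3,p[2]-.0105+.036,.029),(0,255,0)),((.5837,.3,p[2]-.0105,.029),(255,0,255))]
cv2.imwrite('pics/w2o.png',np.hstack([ov(c,C,(200,140,440,320),1.66),ov(s,C,(320,220,480,340),2.48)]))
print(delta((.578,-.044,.141),85,(.5837,.3003,.141),(180,0,117.2)))
```

```text
3.75 [0.58292743 0.29964502 0.13912185] [-1.79878890e+02  4.34162118e-03  1.17196213e+02] [-0.43209833 -0.41962959 -0.47957033] 0.05690804661792576Traceback (most recent call last):
  File "<stdin>", line 6, in <module>
    return _nx.concatenate(arrs, 1, dtype=dtype, casting=casting)
           ~~~~~~~~~~~~~~~^^^^^^^^^^^^^^^^^^^^^^^^^^^^^^^^^^^^^^^
ValueError: all the input array dimensions except for the concatenation axis must match exactly, but along dimension 0, the array at index 0 has size 299 and the array at index 1 has size 298
```

Run:
```python
from h import *
c=ld('w2');s=ld('s2');z=.1395
C=[((.5835,.3,z-.0105+.036,.029),(0,255,0)),((.5835,.3,z-.0105,.029),(255,0,255))]
a=ov(c,C,(200,140,440,320),1.66);b=ov(s,C,(320,220,480,340),2.48)[:298]
cv2.imwrite('pics/w2o.png',np.hstack([a[:298],b]))
print(delta((.578,-.044,.141),85,(.5835,.3,.141),(180,0,117.2)))
```

```text
(array([-0.3034, -0.1621, -0.    ]), array([ 0. , -0. , 32.2]))
```

View pics/w2o.png

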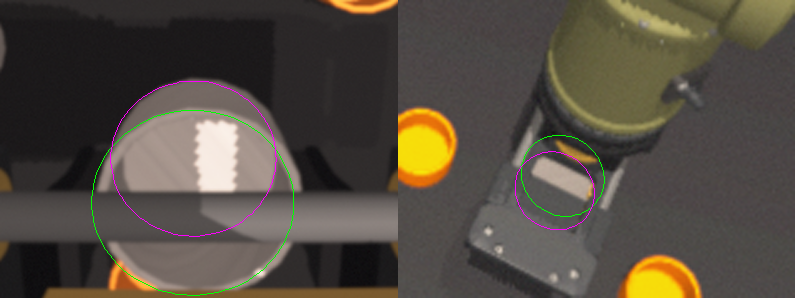

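The dish is held upright and level between the pads. Now I'll carry it over the pan.

Call:
servo_tool(
  increments=[
    [[-0.012,-0.006,0,0,0,1,-1],[-0.04,-0.021,0,0,0,4,-1],[-0.075,-0.04,0,0,0,8,-1],[-0.11,-0.059,0,0,0,12,-1],[-0.145,-0.077,0,0,0,16,-1],[-0.18,-0.096,0,0,0,20,-1],[-0.215,-0.115,0,0,0,24,-1],[-0.25,-0.134,0,0,0,27,-1],[-0.28,-0.15,0,0,0,30,-1],[-0.297,-0.159,0,0,0,31.5,-1],[-0.3034,-0.1621,0,0,0,32.2,-1],[-0.3034,-0.1621,0,0,0,32.2,-1],[-0.3034,-0.1621,0.03,0,0,32.2,-1],[-0.3034,-0.1621,0.05,0,0,32.2,-1],[-0.3034,-0.1621,0.06,0,0,32.2,-1],[-0.3034,-0.1621,0.06,0,0,32.2,-1],[-0.3034,-0.1621,0.06,0,0,32.2,-1]],
  ],
)

```text
time_s: 5.45
tool_pos: [0.5789, -0.0429, 0.0811]
tool_rot: [180.0, -0.0, 85.1]
force: [-0.2, -0.5, 0.1]
grip_width: 0.0571
```

Run:
```python
from h import *
c=shot('wrist','w3'); s=shot('scene','s3'); t=shot('top','t3')
P=[]
for i in range(1):
    o=env.get_obs();print(o['time_s'],o['tool_pos'],o['tool_rot'],o['force'],o['grip_width'])
z=o['tool_pos'][2]
C=[((.578,-.044,z-.0105+.036,.029),(0,255,0)),((.578,-.044,z-.0105,.029),(255,0,255)),((.578,-.044,.05,.06),(0,0,255))]
a=ov(c,C,(160,100,480,400),1.25);b=ov(s,C,(230,130,370,250),2.8)
cv2.imwrite('pics/w3o.png',np.hstack([a[:336],b[:336]]))
```

```text
5.6 [ 0.57926231 -0.04365073  0.08182447] [ 1.79871520e+02 -3.04034729e-02  8.50155476e+01] [ 0.43478599  0.88113797 -0.48593015] 0.05694028066867569
```

View pics/w3o.png

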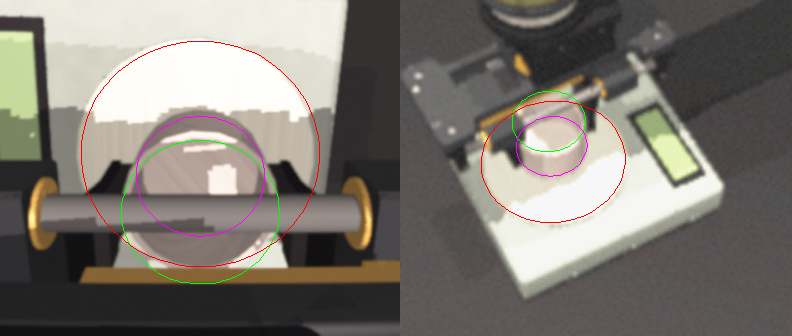

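Run:
```python
from h import *
c=ld('w3');s=ld('s3');z=.0815
C=[((.579,-.0437,z-.0105+.036,.029),(0,255,0)),((.579,-.0437,z-.0105,.029),(255,0,255)),((.578,-.044,.05,.06),(0,0,255))]
def g(c): 
    d=dict(c); d['frame']=(255*(c['frame']/255.)**1.5).astype(np.uint8); return d
a=ov(g(c),C,(240,170,400,330),2.5);b=ov(g(s),C,(250,140,330,220),5)
cv2.imwrite('pics/w3p.png',np.hstack([a,b]))
a=ov(g(c),[],(240,170,400,330),2.5);b=ov(g(s),[],(250,140,330,220),5)
cv2.imwrite('pics/w3q.png',np.hstack([a,b]))
```

```text
(no output)
```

View pics/w3p.png

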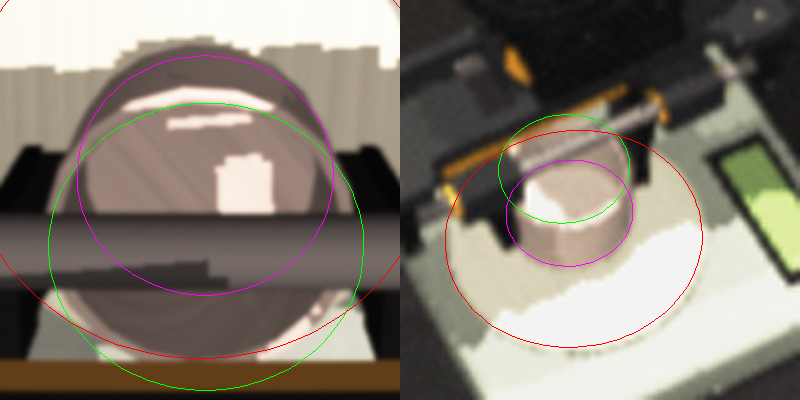

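View pics/w3q.png

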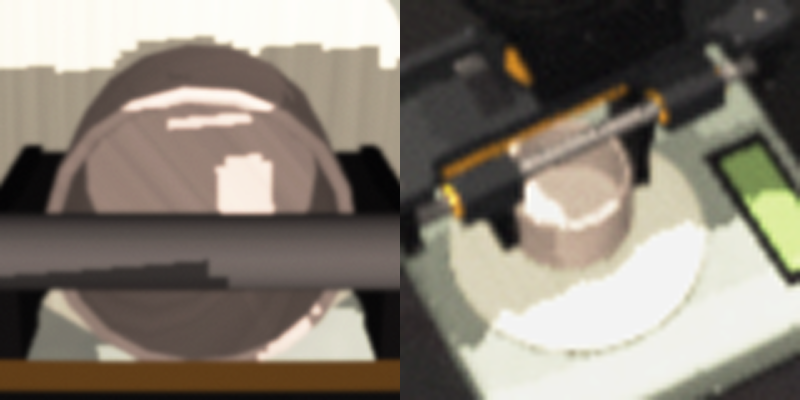

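Run:
```python
from h import *
ims=[cv2.resize(ld(f)['frame'][170:330,240:400],None,fx=2.5,fy=2.5,interpolation=cv2.INTER_CUBIC) for f in('w2','w3')]
for im in ims:
    for y in (45,88,362): cv2.line(im,(0,y),(400,y),(0,255,0),1)
    for x in (48,352): cv2.line(im,(x,0),(x,400),(0,255,0),1)
cv2.imwrite('pics/cmp.png',np.hstack(ims))
```

```text
(no output)
```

View pics/cmp.png

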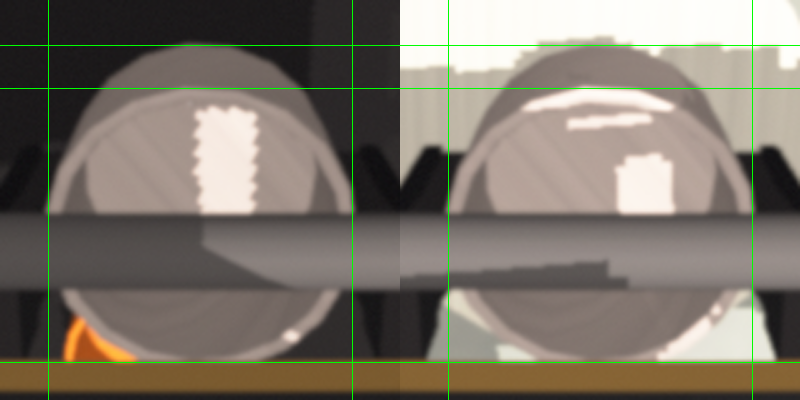

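Same wrist crop before and after the carry: the dish sits identically in the hand, so no slip or tilt. The scene view puts it over the pan centre to within about 2 mm. Now I'll lower it gently.

Call:
servo_tool(
  increments=[
    [[0,0,0.006,0,0,0,-1],[0,0,0.012,0,0,0,-1],[0,0,0.016,0,0,0,-1],[0,0,0.0175,0,0,0,-1],[0,0,0.0185,0,0,0,-1],[0,0,0.0185,0,0,0,-1],[0,0,0.0185,0,0,0,-1]],
  ],
)

```text
time_s: 6.3
tool_pos: [0.5783, -0.0439, 0.0622]
tool_rot: [180.0, -0.0, 85.0]
force: [1.2, 0.6, -1.1]
grip_width: 0.0564
```

Call:
servo_tool(
  increments=[
    [[0,0,0.0005,0,0,0,-1],[0,0,0.001,0,0,0,-1],[0,0,0.001,0,0,0,-1]],
  ],
)

```text
time_s: 6.6
tool_pos: [0.5782, -0.0439, 0.061]
tool_rot: [180.0, -0.0, 85.0]
force: [-0.2, -0.5, -0.4]
grip_width: 0.0571
```

Run:
```python
from h import *
for i in range(2):
    s=shot('scene','s4%d'%i);o=env.get_obs();print(o['time_s'],o['tool_pos'],o['force'],o['wrist_torque'])
```

```text
6.65 [ 0.57825432 -0.04388679  0.06110366] [-0.40753938 -0.90088468 -1.02584326] [-0.04142273  0.06563634  0.041471  ]
6.7 [ 0.5782512  -0.0439198   0.06108802] [-0.13229208  0.73421925 -0.97895   ] [-0.08749061  0.00470619 -0.02367699]
```

Call:
servo_tool(
  increments=[
    [[0,0,0.0005,0,0,0,-1],[0,0,0.0005,0,0,0,-1]],
  ],
)

```text
time_s: 6.9
tool_pos: [0.5783, -0.0439, 0.061]
tool_rot: [180.0, -0.0, 85.0]
force: [-2.0, 0.2, 3.7]
grip_width: 0.0571
```

Call:
servo_tool(
  increments=[
    [[0,0,0.0005,0,0,0,-1],[0,0,0.0005,0,0,0,-1]],
  ],
)

```text
time_s: 7.1
tool_pos: [0.5783, -0.0439, 0.061]
tool_rot: [180.0, -0.0, 85.0]
force: [-2.2, 0.4, 6.3]
grip_width: 0.0567
```

Call:
servo_tool(
  increments=[
    [[0,0,0.0003,0,0,0,-1],[0,0,0.0003,0,0,0,-1]],
  ],
)

```text
time_s: 7.3
tool_pos: [0.5783, -0.0439, 0.061]
tool_rot: [180.0, -0.0, 85.0]
force: [-4.4, 1.5, 8.2]
grip_width: 0.0568
```

Contact at z≈0.061, 4–8 N. I'll take off the pressure, open, and lift straight up.

Call:
servo_tool(
  increments=[
    [[0,0,-0.001,0,0,0,-1],[0,0,-0.001,0,0,0,-0.2],[0,0,-0.001,0,0,0,0.4],[0,0,-0.001,0,0,0,1],[0,0,-0.001,0,0,0,1],[0,0,-0.001,0,0,0,1],[0,0,-0.001,0,0,0,1],[0,0,-0.01,0,0,0,1],[0,0,-0.03,0,0,0,1],[0,0,-0.06,0,0,0,1],[0,0,-0.09,0,0,0,1],[0,0,-0.11,0,0,0,1],[0,0,-0.12,0,0,0,1],[0,0,-0.12,0,0,0,1]],
  ],
)

```text
time_s: 8.7
tool_pos: [0.5792, -0.044, 0.1815]
tool_rot: [179.8, -0.0, 85.0]
force: [0.5, 0.4, 0.7]
grip_width: 0.0869
```

Run:
```python
from h import *
o=env.get_obs();print(o['time_s'],o['tool_pos'],o['tool_rot'],o['qpos'].round(1),o['force'],o['grip_width'])
print(delta((.469,-.3275,.18),55,(.578,-.044,.18),(180,0,85)))
c=shot('wrist','w5')
C=[((.578,-.044,.086,.029),(0,255,0)),((.578,-.044,.05,.029),(255,0,255)),((.578,-.044,.05,.06),(0,0,255))]
cv2.imwrite('pics/w5.png',ov(c,C,(0,0,640,400),1.25))
```

```text
8.7 [ 0.57920204 -0.04401235  0.18150393] [ 1.79819875e+02 -4.19741238e-02  8.49875304e+01] [-22.9  11.8  28.2  97.6  -5.9  71.9   1.6] [0.45172292 0.38879561 0.69107375] 0.08691467162442658
(array([-0.2919, -0.0839, -0.    ]), array([-0., -0., 30.]))
```

View pics/w5.png

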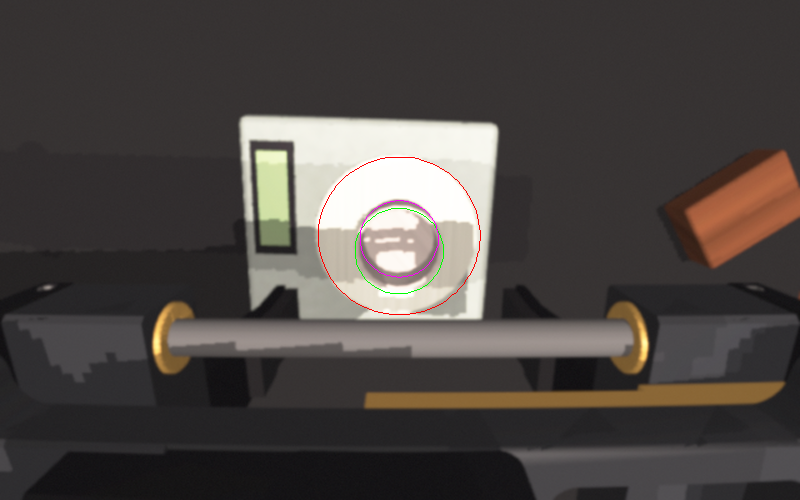

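The dish stands upright on the pan. Next I'll move above the button, closing the fingers, and look again from there at both.

Call:
servo_tool(
  increments=[
    [[-0.015,-0.004,0,0,0,1,1],[-0.045,-0.013,0,0,0,4,0.5],[-0.085,-0.024,0,0,0,8,0],[-0.125,-0.036,0,0,0,12,-0.5],[-0.165,-0.047,0,0,0,16,-1],[-0.205,-0.059,0,0,0,20,-1],[-0.24,-0.069,0,0,0,24,-1],[-0.27,-0.078,0,0,0,28,-1],[-0.286,-0.082,0,0,0,30,-1],[-0.292,-0.084,0.01,0,0,30,-1],[-0.292,-0.084,0.03,0,0,30,-1],[-0.292,-0.084,0.04,0,0,30,-1],[-0.292,-0.084,0.04,0,0,30,-1],[-0.292,-0.084,0.04,0,0,30,-1]],
  ],
)

```text
time_s: 10.15
tool_pos: [0.4694, -0.3267, 0.1395]
tool_rot: [-180.0, -0.0, 55.1]
force: [0.6, -0.2, 0.6]
grip_width: 0.0016
```

Run:
```python
from h import *
c=shot('wrist','w6');o=env.get_obs();print(o['time_s'],o['tool_pos'],o['tool_rot'],o['force'],o['grip_width'])
s=shot('scene','s6'); t=shot('top','t6')
C=[((.578,-.044,.086,.029),(0,255,0)),((.578,-.044,.05,.06),(0,0,255)),((.469,-.3275,.053,.017),(255,0,0))]
cv2.imwrite('pics/w6o.png',ov(c,C,(0,0,640,400),1.25))
a=ov(t,C,(305,140,385,220),5);b=ov(s,C,(245,140,325,220),5)
cv2.imwrite('pics/t6o.png',np.hstack([a,b]))
```

```text
10.2 [ 0.46968507 -0.32704016  0.14008619] [ 1.79976343e+02 -1.09742772e-02  5.50710449e+01] [ 0.11015711 -0.7543473   0.37688228] 0.0005780744450908565
```

View pics/w6o.png

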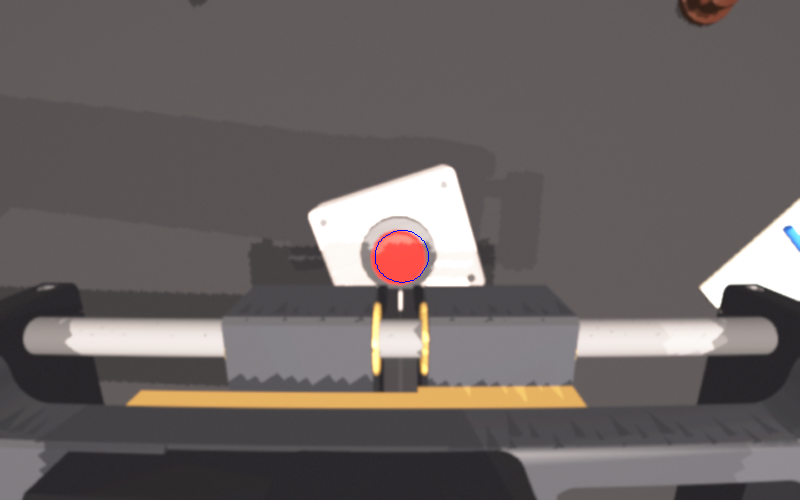

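View pics/t6o.png

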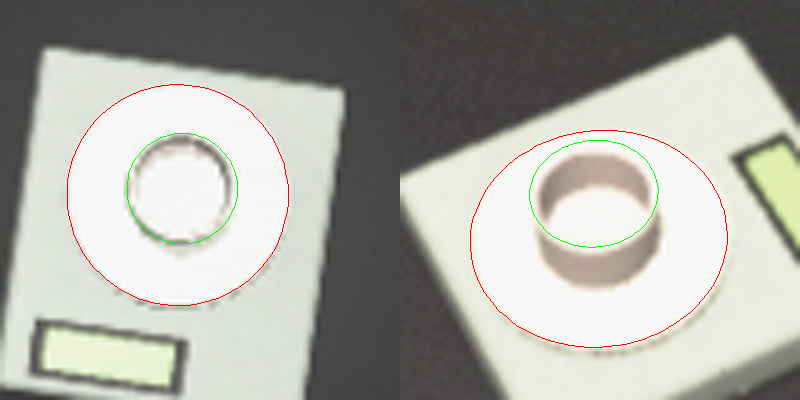

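The dish is centred on the pan in both views (top crop 180,190; scene crop 597,205), within about 2 mm. The button projection matches the wrist picture at (401,257). Now the press: a quick approach, then small steps.

Call:
servo_tool(
  increments=[
    [[0,0,0.02,0,0,0,-1],[0,0,0.045,0,0,0,-1],[0,0,0.065,0,0,0,-1],[0,0,0.074,0,0,0,-1],[0,0,0.077,0,0,0,-1],[0,0,0.077,0,0,0,-1],[0,0,0.077,0,0,0,-1]],
  ],
)

```text
time_s: 11.0
tool_pos: [0.4699, -0.328, 0.0639]
tool_rot: [179.9, -0.0, 55.0]
force: [-0.3, 0.3, -0.2]
grip_width: 0.0
```

Call:
servo_tool(
  increments=[
    [[0,0,0.001,0,0,0,-1],[0,0,0.002,0,0,0,-1],[0,0,0.003,0,0,0,-1],[0,0,0.004,0,0,0,-1],[0,0,0.004,0,0,0,-1]],
  ],
)

```text
time_s: 11.5
tool_pos: [0.4698, -0.3279, 0.0592]
tool_rot: [179.9, -0.0, 55.0]
force: [1.0, -1.4, 3.2]
grip_width: 0.0006
```

Call:
servo_tool(
  increments=[
    [[0,0,0.001,0,0,0,-1],[0,0,0.002,0,0,0,-1],[0,0,0.002,0,0,0,-1]],
  ],
)

```text
time_s: 11.8
tool_pos: [0.4698, -0.3279, 0.0571]
tool_rot: [179.9, -0.0, 55.0]
force: [2.7, -1.0, 4.3]
grip_width: 0.0004
```

Call:
servo_tool(
  increments=[
    [[0,0,0.001,0,0,0,-1],[0,0,0.002,0,0,0,-1],[0,0,0.002,0,0,0,-1]],
  ],
)

```text
time_s: 12.1
tool_pos: [0.4698, -0.3279, 0.0563]
tool_rot: [179.9, -0.1, 55.0]
force: [-0.3, 0.1, 13.7]
grip_width: 0.0006
```

Call:
servo_tool(
  increments=[
    [[0,0,0.001,0,0,0,-1],[0,0,0.001,0,0,0,-1],[0,0,0.001,0,0,0,-1]],
  ],
)

```text
time_s: 12.4
tool_pos: [0.4699, -0.328, 0.0562]
tool_rot: [179.9, -0.1, 55.0]
force: [-2.3, 2.1, 19.4]
grip_width: 0.0005
```

Run:
```python
from h import *
o=env.get_obs();print(o['time_s'],o['tool_pos'],o['force'])
```

```text
12.4 [ 0.46988285 -0.32795707  0.05618584] [-2.34607115  2.06999869 19.35995764]
```

The button is at its hard stop: force rises to 19 N with no more travel at z=0.0562. I'll release it by lifting up and clear.

Call:
servo_tool(
  increments=[
    [[0,0,-0.003,0,0,0,-1],[0,0,-0.01,0,0,0,-1],[0,0,-0.025,0,0,0,-1],[0,0,-0.05,0,0,0,-1],[0,0,-0.08,0,0,0,-1],[0,0,-0.11,0,0,0,-1],[0,0,-0.13,0,0,0,-1],[0,0,-0.14,0,0,0,-1],[0,0,-0.14,0,0,0,-1],[0,0,-0.14,0,0,0,-1],[0,0,-0.14,0,0,0,-1]],
  ],
)

```text
time_s: 13.5
tool_pos: [0.4682, -0.3268, 0.1922]
tool_rot: [-179.8, 0.0, 55.0]
force: [-0.6, -0.0, -0.4]
grip_width: 0.0007
```

Run:
```python
from h import *
c=shot('wrist','w7');s=shot('scene','s7'); t=shot('top','t7')
o=env.get_obs();print(o['time_s'],o['tool_pos'],o['joint_velocities'].round(1),o['force'])
cv2.imwrite('pics/f1.png',np.hstack([ov(s,[],(230,60,430,350),2),ov(c,[((.47,-.328,.062,.017),(255,0,0)),((.47,-.328,.056,.017),(0,255,0))],(220,100,420,390),2)]))
```

```text
13.65 [ 0.46855162 -0.32713642  0.19270142] [ 0.  -0.1 -0.  -0.3 -0.   0.   0. ] [ 0.09896805  0.17743549 -0.15942168]
```

View pics/f1.png

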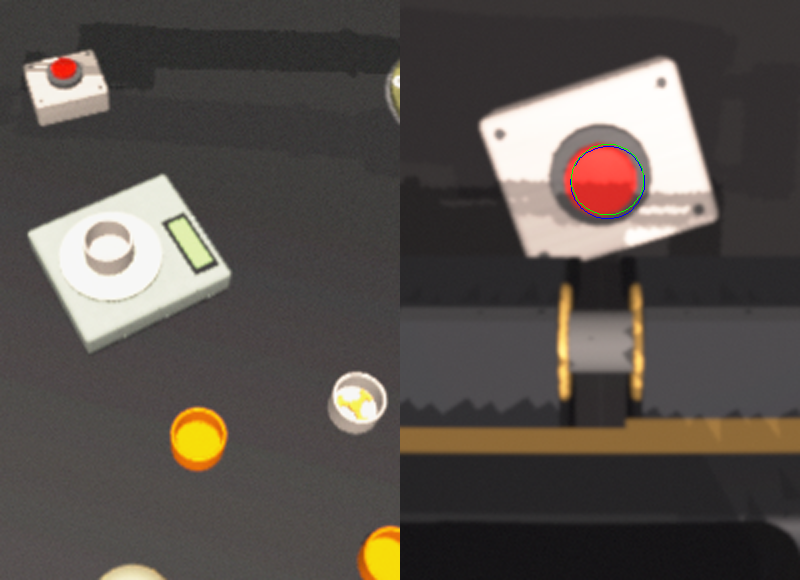

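View pics/t7.png

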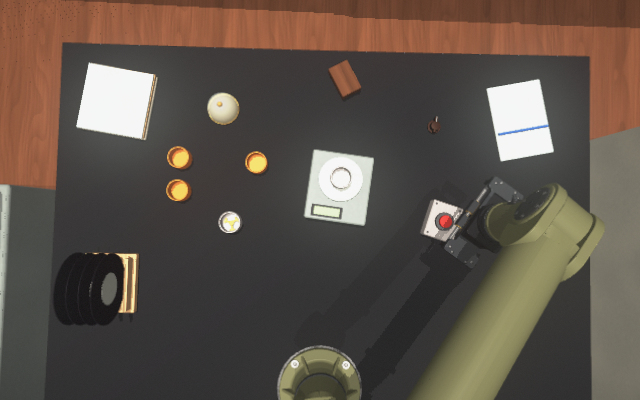

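The dish is upright and centred on the pan (top 341,178), the adapter is still in its dish (230,222), and the arm is clear of everything. One quick check that the button is back up, then I'll hand in.

Run:
```python
from h import *
for f in('scene0','s6','s7'):
    im=ld(f)['frame'].astype(int);m=(im[...,2]>im[...,1]*1.7+30)&(im[...,2]>120);m[:75]=0;m[115:]=0;m[:,:240]=0;m[:,285:]=0
    y,x=np.nonzero(m);print(f,x.mean().round(2),y.mean().round(2),y.min(),y.max(),len(x))
print(env.sign_off())
```

```text
scene0 261.46 93.88 89 99 107
s6 261.43 93.86 89 99 110
s7 261.42 93.83 89 99 110
the job is handed in; nothing more can be done
None
```

I set the empty steel dish upright in the middle of the scale's pan and let go. I then pushed the red button fully down with closed fingers, let it spring back, and handed the job in at about 13.7 s.

- **Dish:** in the top and scene pictures it stands upright, about 2 mm or less from the pan centre. I pressed it onto the pan with up to about 8 N before letting go. One wrist picture put it a few mm off instead. I trusted the two fixed cameras, because the wrist calibration had already been off by a similar amount while the dish was held.
- **Button:** it stopped at z ≈ 0.056 m, and pushing to 19 N moved it no further. After release, its position in the scene picture matches the start to within 0.1 px, so it is back up.
- **The rest:** the brass adapter and the other items look unmoved. The arm ended about 130 mm above the button, touching nothing.

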